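# Hang and lock a ticket reader on the slotted test rack

### The arm

A 6-joint arm with a two-finger parallel gripper is mounted at the origin on the work surface. World frame = base frame: x ahead of the robot, y to its left, z up, the work surface at z = 0. Lengths are in mm, angles in rad, forces in N, time in s.
With the tool pointing down it reaches from about 375 to 900 mm from the base axis. Payload 3.1 kg.
Tool frame: the origin (TCP) lies between the finger pads, 19 mm behind the fingertips; this is the grasp point; z points along the fingers, y is the line along which they close (so a half turn about z gives the same grasp; the last joint's range is limited). The gripper opens to 87 mm and grips with 3 to 60 N. Pads are 19 mm wide; open, the fingers measure 117 mm over their backs; the gripper's body (75 mm by 190 mm) begins 51 mm behind the grasp point.
Start: joints at [-1.508, 0.527, 1.433, -0, 1.181, -0.178], TCP at [149.075, -606.938, 241.248] pointing down, gripper open.
Joint ranges: [-3.08, 3.08], [-0.75, 2.2], [0.22, 2.44], [-1.43, 4.57], [0, 2.65], [-2.85, 2.85]. Speed limits (rad/s): [2.79, 2.79, 3.14, 3.14, 3.14, 3.14].

### API

Orientations are given as a 3x3 rotation matrix whose columns are the frame's x, y, z axes.
In Python, from bench import readout, vision, manip gives the robot as it stands.
- The arm moves only by the tool jog_arm, never from a script. Its argument "commands" is a list of rows, each an object of numbers: "tx", "ty", "tz": the shift along the world's x, y, z in units of 50 mm (1.0 is 50 mm); "spin": the turn about the world's z in rad; "gripper": the closure, from -1 (fully open) to 1 (shut). A call has 1 to 12 rows; each row is the pose to reach, as a shift and turn from the pose commanded when the call began; what a row does not reach only later rows make up. A row lasts 1/8 s, in which the tool goes at most 62.5 mm and 10.7 degrees, less where a joint would pass 70% of its speed; a pose out of reach is approached as far as the arm can. A call with a gripper value outside its range is refused whole. The fingers move at their own pace and stop on an object; "squeeze" is the grip in N (left out, the last holds). Time passes only in rows, so rows that repeat a pose let the fingers close. It gives the time, the measured TCP pose, the force, the opening and the grip force at its end, in the units of the state.
- readout.sense(): the state, without advancing time (a new reading comes with each control period).
- vision.read_camera(name): name is "scene" or "top" or "wrist"; returns (picture, depth): 384x512x3 uint8, red, green, blue; 384x512 float32, mm along the optical axis (not along the pixel's ray), 0 where there is no reading.
- vision.calibration(name): a dict with "camera_matrix" (3x3 intrinsics, pixels), "rvec" (rotation vector, rad) and "tvec" (3), from world to camera coordinates, as OpenCV has them; the wrist camera has in their place "T_tool_cam" (4x4, takes a point from camera to tool coordinates, whose origin is the TCP and whose axes are the flange's). Camera axes: x right, y down, z forward; pixel columns grow to the right and rows downward; lengths in mm; the calibration is good to about 2 mm. A picture is of the moment at which its call begins: read the wrist's pose just before it. calibration takes no time and is no camera call.
- manip.hand_in(): hands the job in; it is judged then, once.
The state is a dict: "time_s": time; "joint_positions": joint angles; "qd": joint speeds; "joint_efforts": joint torques, N m; "ee_pos": TCP position; "tcp_rot": TCP orientation; "force": force on the tool from outside, world axes, zero at the start; "torque": the same for the moment, N m; "width": finger opening in mm; "grip_force": force on a finger pad.
Only numpy, scipy, OpenCV 4.12 (cv2) and the standard library are available. Lean on these libraries where they do the work, as an engineer would, in place of code of your own. Each camera call takes 0.05 s, during which the arm holds its last target. There are 200 camera calls.

### The job

Pick up the ticket reader that has hooks on its back, feed its two hooks straight into the two slots of the test rack, then push it down until it is fully home, upright and held under the rack's spring latch, and let go of it. The slotted plate may be clamped up to a centimetre to one side, so feel for the slots gently: never press the reader on the rack with more than 40 N, do not push the rack with the arm, and leave everything else where it is.

Things in the scene. Friction and masses are not known exactly. Their poses are not given: they have to be found in the camera images.
- reader: Reader to hang: standing blue box, dark screen in front, steel bracket plate on its back. Origin: centre of underside; z up, +x out of its back (to the rack when hung), y across. mm: shell x -30..24, 90 wide (y), 120 tall; bracket plate x 24..30, 80 wide, z 4..117. 0.3 to 0.65 kg.
- reader_lug (a point): Where to grip: black lug on top of the reader, this point at its x 0, y 0, z 147 mm. The lug is 14 mm thick (x -7..7), 50 wide (y), z 120..165. Pinch its thickness (close along x) from above with the TCP 26 to 34 mm above the shell's top.
- reader_hooks (a point): Midway between the two hooks, at reader x 30, y 0, z 66 mm (underside of the shanks). Hooks 8 mm wide at y -25 and 25: shank z 66..76, its lip hangs down to z 56, outer end x 41.5. Gap bracket to lip: 5 mm at the shank, 6.5 at the lip's foot. Above, in the middle, a lock tongue 16 wide, x 30..39, z 108..113.
- spare: A second reader of the same shell and lug, with a plain bracket plate: no hooks, no tongue. Leave it alone.
- rack: Fixed test rack. Origin on the table; z up, its slotted face looks along -x. mm: foot 12 thick, x -80..90, y -80..80; column behind the plate. Upright aluminium plate: front face x 0, 4 thick, 110 wide, z 30..166. The plate, with slots and latch, is clamped d = -10..10 mm sideways (y) of the rack's middle; d differs each time, is not in this pose, and stays put under working forces.
- rack_slots (a point): Rack's x 0, y 0, z 126 mm: level of the slots' lower edges on the front face. Two upright through slots, 11 mm wide, z 126..158, centres at y d-25 and d+25. To enter, the reader has the rack's yaw, its origin at y d within 1.5 mm, 10 to 22 mm (best 16) above locked height. Hooks that miss strike the face at origin x -41.5; entered, the bracket is flush at origin x -30.
- rack_seat (a point): Rack's x -30, y 0, z 60 mm, axes as the rack's: where the reader's origin is when hung and locked if d = 0 (else y = d). The shanks then rest hard on the slots' lower edges and the bracket is flush on the plate.
- latch (a joint): Spring latch behind the plate's top edge, mid-plate: 0 = nose out, grows (m) as it is pushed back. Nose 20 mm wide, tip 5 mm behind the front face, sloped top, z 175..183. Near the end of its descent the tongue pushes the nose back 4 mm and passes; the nose springs out over it. That takes 7 to 15 N down, more than the reader's own weight; the hard stop follows. Spring 5 to 7 N.
- mouse: Black computer mouse, 105 x 60 x 24 mm.
- pen: Orange pen lying on the table, about 130 mm long, 10 mm thick.
- cards: Stack of plastic cards, 88 x 56 x 21 mm.
- supply: Black power supply, 110 x 60 x 36 mm.
- mug: White mug, 80 mm wide, 90 mm tall.
Not all that is in view belongs to the job. What is shaped like the reader but red is not meant.

How it is judged (in metres and radians):
On the way, in this order (a step that is already met when the one before it is completed fails the run):
1. the hooks are through the slots with the bracket plate close to the rack's face, still above the locked height (x of reader in the frame of rack between -0.035 and -0.026 m and z of reader in the frame of rack between 0.067 and 0.085 m), for 0.1 s.
2. the reader is pushed down home with the latch out over its tongue (z of reader in the frame of rack between 0.0575 and 0.0622 m and x of reader in the frame of rack above -0.034 m and value of joint latch below 0.002 m), for 0.2 s.
At the end, for the whole second after the job is handed in: The released reader hangs still by both hooks: origin z 57.5 to 62.2 mm, x -34 to -26 mm, |y| under 13.5 mm in the rack's frame, upright within 0.06 rad, turned as the rack within 0.08 rad, latch out (under 2 mm) over its tongue (all of step 2 and x of reader in the frame of rack below -0.026 m and y of reader in the frame of rack between -0.0135 and 0.0135 m and angle between reader's own z axis and vertical below 0.06 rad and angle between the x axis of reader and the x axis of rack, either way round below 0.08 rad and linear speed of reader below 0.02 m/s); the robot touches nothing.
It fails at once if the reader is forced against the rack with more than 40 N (contact force between reader and rack above 40 N).
It fails at once if the robot itself pushes on the rack with more than 10 N (contact force between any of the fingers, the arm and rack above 10 N).
It fails at once if the spare reader or another bystander is moved more than 20 mm (distance of any of spare, mouse, pen, cards, supply, mug from where it was at the start of the episode above 0.02 m).
It also fails if it takes over 64 s, if anything falls off the work surface, if the arm or the gripper's body presses on something with over 40 N, if the wrist force passes 120 N, or if a joint passes its speed limit or range.

## Working session

There is one attempt and no reset: what is moved stays moved. The work goes in short steps, Python scripts to look and compute and a tool call to move; the robot and the scene stay as the last step left them, time stands still between calls to the robot, and variables do not carry over. Pictures are saved under pics/ and viewed, at most 10 in all, crops included, and the job is handed in when it is done.

Besides the shell and the picture viewer there is one more tool, called after "Emit:" in YAML: its name, and indented under it one key for each argument. jog_arm: Moves the arm, as the interface text tells. Its arguments: {"type":"object","properties":{"commands":{"type":"array","items":{"type":"object","properties":{"tx":{"type":"number"},"ty":{"type":"number"},"tz":{"type":"number"},"spin":{"type":"number"},"gripper":{"type":"number"}}}},"squeeze":{"type":"number"}},"required":["commands"]}

```bash
mkdir -p pics
cat > h.py <<'E'
import numpy as np, cv2
from bench import readout, vision, manip
def cam(name, tag):
    s=readout.sense(); p,d=vision.read_camera(name); c=vision.calibration(name)
    K=np.array(c["camera_matrix"])
    if name=="wrist":
        T=np.eye(4); T[:3,:3]=s["tcp_rot"]; T[:3,3]=s["ee_pos"]; T=T@np.array(c["T_tool_cam"])
    else:
        T=np.eye(4); T[:3,:3]=cv2.Rodrigues(np.array(c["rvec"],float))[0]; T[:3,3]=np.ravel(c["tvec"]); T=np.linalg.inv(T)
    np.savez(f"{tag}.npz",p=p,d=d,K=K,T=T); return p,d,K,T
def cloud(d,K,T):
    v,u=np.indices(d.shape); P=np.stack([(u-K[0,2])/K[0,0]*d,(v-K[1,2])/K[1,1]*d,d],-1)
    W=P@T[:3,:3].T+T[:3,3]; W[d<=0]=np.nan; return W
def load(tag):
    z=np.load(tag+".npz"); return z["p"],cloud(z["d"],z["K"],z["T"]),z["K"],z["T"]
E
python3 - <<'E'
from h import *
ps=[cam(n,n+"0")[0] for n in("scene","top")]
for n,p in zip(("scene","top"),ps): cv2.imwrite(f"pics/{n}0.png",cv2.resize(p[...,::-1],(800,600),interpolation=cv2.INTER_CUBIC))
s=readout.sense(); print(s["time_s"],s["ee_pos"],s["tcp_rot"],s["width"],s["force"])
for n in("scene","top"): print(load(n+"0")[3].round(2))
E
```

```text
0.1 [ 149.0339775  -606.32981688  240.37830131] [[ 9.71148145e-01  2.38476976e-01 -1.09285783e-04]
 [ 2.38476736e-01 -9.71146283e-01  1.93488428e-03]
 [ 3.55292869e-04 -1.90512139e-03 -9.99998122e-01]] 86.89952239173776 [ 0.51784574 -0.51195877  0.2249463 ]
[[ 8.6000e-01  3.9000e-01 -3.3000e-01  8.3181e+02]
 [ 5.1000e-01 -6.6000e-01  5.6000e-01 -5.7356e+02]
 [-0.0000e+00 -6.5000e-01 -7.6000e-01  9.3622e+02]
 [ 0.0000e+00  0.0000e+00  0.0000e+00  1.0000e+00]]
[[ 1.00000e-02 -9.90000e-01  1.00000e-01  3.69170e+02]
 [-1.00000e+00 -1.00000e-02  0.00000e+00  2.77000e+00]
 [ 0.00000e+00 -1.00000e-01 -9.90000e-01  1.24119e+03]
 [ 0.00000e+00  0.00000e+00  0.00000e+00  1.00000e+00]]
```

View pics/scene0.png

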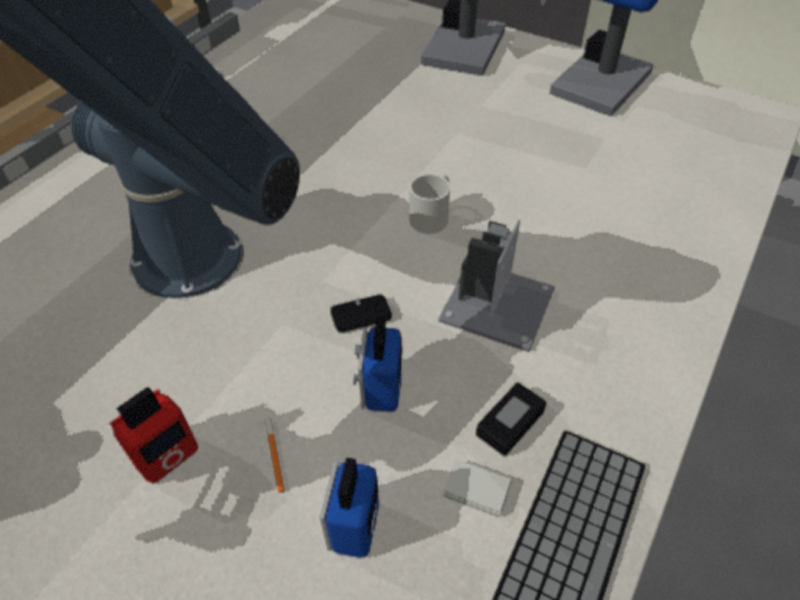

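View pics/top0.png

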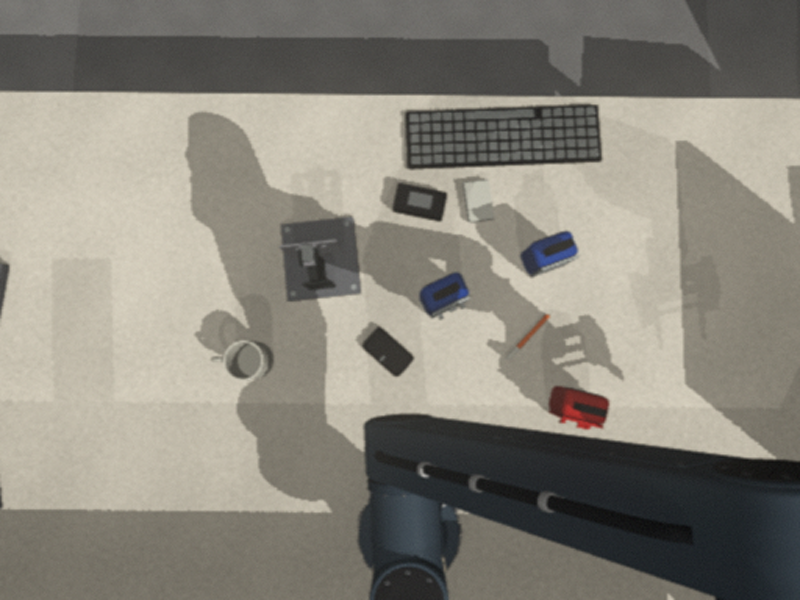

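Candidates: blue box at scene (380,370) / top (444,294), with hook stubs visible on its back at scene (357,350) and (357,378); blue box at scene (350,510) / top (550,252), with a plain back, so the spare; red box at scene (155,435), not meant. I choose the first. The rack is at top (320,258), and its plate faces world +x, away from the robot.

Run:
```python
from h import *
p,W,K,T=load("scene0"); 
a=cv2.resize(p[185:270,205:285,::-1],(480,510),interpolation=cv2.INTER_CUBIC)
cv2.imwrite("pics/crop1.png",a)
for tag in("scene0","top0"):
    p,W,K,T=load(tag); r,g,b=[p[...,i].astype(int) for i in range(3)]
    m=(b>r+40)&(b>g+25)&np.isfinite(W[...,0])&(W[...,2]>20)&(W[...,0]<900)
    n,l,st,c=cv2.connectedComponentsWithStats(m.astype(np.uint8))
    for i in range(1,n):
        if st[i,4]<60: continue
        Q=W[(l==i)]; print(tag,c[i].round(),st[i,4],"zmax",np.percentile(Q[:,2],95).round())
        t=Q[abs(Q[:,2]-118)<8]
        if len(t)>10: print("  top rect",cv2.minAreaRect(t[:,:2].astype(np.float32)),np.median(t[:,2]))
    # rack
    for z0,z1 in((6,18),(80,160),(160,172),(172,200)):
        q=(W[...,2]>z0)&(W[...,2]<z1)
        q&=(abs(W[...,0]-(500))<200)&(abs(W[...,1]-130)<150) if tag=="top0" else q
        if tag=="top0":
            n,l,st,c=cv2.connectedComponentsWithStats(q.astype(np.uint8))
            for i in range(1,n):
                if st[i,4]<15: continue
                t=W[l==i]; print(" z",z0,z1,c[i].round(),st[i,4],cv2.minAreaRect(t[:,:2].astype(np.float32)),np.median(t[:,2]).round(1))
```

```text
scene0 [406.   2.] 144 zmax 267.0
scene0 [244. 238.] 939 zmax 121.0
  top rect ((492.96875, -66.25408935546875), (51.003318786621094, 88.09683990478516), 24.853837966918945) 117.7298325929653
scene0 [225. 329.] 1217 zmax 121.0
  top rect ((580.6862182617188, -283.64105224609375), (52.478370666503906, 88.02401733398438), 21.09807014465332) 117.6166798263024
top0 [353. 163.] 192 zmax 122.0
  top rect ((573.8571166992188, -282.6654052734375), (42.71785354614258, 83.08439636230469), 19.2457332611084) 118.26331458306288
 z 6 18 [206. 165.] 1678 ((570.5672607421875, 197.5567626953125), (170.56744384765625, 160.31349182128906), 6.291999816894531) 11.6
 z 6 18 [255. 220.] 25 ((385.632080078125, 24.917707443237305), (68.12017822265625, 5.669872283935547), 48.16108703613281) 16.3
 z 6 18 [252. 237.] 22 ((330.9865417480469, 35.750816345214844), (46.59587478637695, 20.127056121826172), 82.30315399169922) 16.4
 z 80 160 [204. 170.] 215 ((541.1149291992188, 176.6322021484375), (48.45423889160156, 101.64671325683594), 67.36478424072266) 116.7
 z 80 160 [185. 160.] 42 ((567.3615112304688, 240.57696533203125), (3.3446664810180664, 25.178955078125), 13.463235855102539) 123.9
 z 160 172 [197. 156.] 70 ((566.7125244140625, 198.45797729492188), (18.71923065185547, 107.62611389160156), 6.339349269866943) 164.9
 z 160 172 [198. 168.] 29 ((536.1605834960938, 193.54202270507812), (10.363497734069824, 35.11804962158203), 14.610854148864746) 165.3
 z 172 200 [196. 162.] 128 ((551.2886962890625, 195.9676055908203), (38.875118255615234, 34.42753982543945), 8.225517272949219) 181.7
```

View pics/crop1.png

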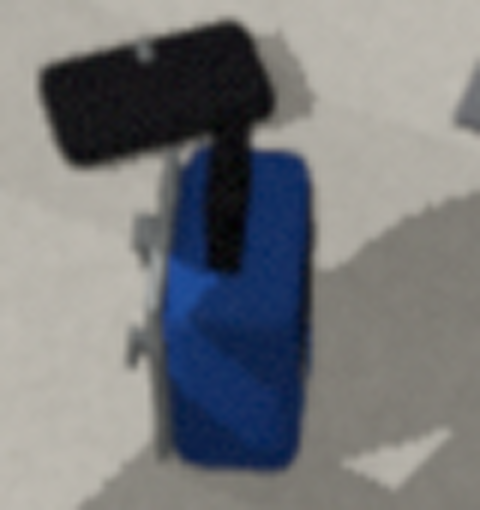

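The crop shows the two hook stubs at (147,235) and (135,348) on the back plate, so the choice is confirmed. I'm moving above the lug.

Emit:
jog_arm:
  commands:
    - {"tx":6.82,"ty":10.79,"tz":0.6,"spin":1.764,"gripper":-1}
    - {"tx":6.82,"ty":10.79,"tz":0.6,"spin":1.764,"gripper":-1}
    - {"tx":6.82,"ty":10.79,"tz":0.6,"spin":1.764,"gripper":-1}
    - {"tx":6.82,"ty":10.79,"tz":0.6,"spin":1.764,"gripper":-1}
    - {"tx":6.82,"ty":10.79,"tz":0.6,"spin":1.764,"gripper":-1}
    - {"tx":6.82,"ty":10.79,"tz":0.6,"spin":1.764,"gripper":-1}
    - {"tx":6.82,"ty":10.79,"tz":0.6,"spin":1.764,"gripper":-1}
    - {"tx":6.82,"ty":10.79,"tz":0.6,"spin":1.764,"gripper":-1}
    - {"tx":6.82,"ty":10.79,"tz":0.6,"spin":1.764,"gripper":-1}
    - {"tx":6.82,"ty":10.79,"tz":0.6,"spin":1.764,"gripper":-1}
    - {"tx":6.82,"ty":10.79,"tz":0.6,"spin":1.764,"gripper":-1}
    - {"tx":6.82,"ty":10.79,"tz":0.6,"spin":1.764,"gripper":-1}

```text
time_s: 1.6
ee_pos: [489.9, -66.9, 270.9]
tcp_rot: [[-0.422, 0.906, -0.001], [0.906, 0.422, -0.0], [0.0, -0.001, -1.0]]
force: [-1.7, 0.1, -0.6]
width: 87.3
grip_force: 0.0
```

Run:
```python
from h import *
p,d,K,T=cam("wrist","w1"); W=cloud(d,K,T); print(T.round(2)); s=readout.sense(); print(s["ee_pos"],np.degrees(np.arctan2(s["tcp_rot"][1][1],s["tcp_rot"][0][1])),s["joint_positions"])
cv2.imwrite("pics/w1.png",cv2.resize(p[...,::-1],(800,600),interpolation=cv2.INTER_CUBIC))
r,g,b=[p[...,i].astype(int) for i in range(3)]
dark=(p.max(2)<70)
for z0,z1,m in((112,124,(b>r+30)),(158,172,b>-1)):
    q=(W[...,2]>z0)&(W[...,2]<z1)&m
    n,l,st,c=cv2.connectedComponentsWithStats(q.astype(np.uint8))
    for i in range(1,n):
        if st[i,4]<100: continue
        t=W[l==i]; print(z0,c[i].round(),st[i,4],cv2.minAreaRect(t[:,:2].astype(np.float32)),np.median(t[:,2]).round(1))
```

```text
[[ 9.1000e-01  4.1000e-01  1.2000e-01  4.5656e+02]
 [ 4.2000e-01 -8.7000e-01 -2.6000e-01  4.9400e+00]
 [-0.0000e+00  2.9000e-01 -9.6000e-01  4.1481e+02]
 [ 0.0000e+00  0.0000e+00  0.0000e+00  1.0000e+00]]
[489.46054654 -67.8280635  270.88014046] 24.874817315679994 [-3.63759548e-01  3.13517667e-01  1.71648576e+00 -9.50559213e-04
  1.11272496e+00 -7.97486019e-01]
112 [255. 169.] 3599 ((490.58782958984375, -64.41778564453125), (51.83164596557617, 85.61673736572266), 26.48896026611328) 119.5
158 [250. 190.] 1057 ((488.6321105957031, -66.91786193847656), (14.002152442932129, 49.81391525268555), 26.292682647705078) 165.2
```

View pics/w1.png

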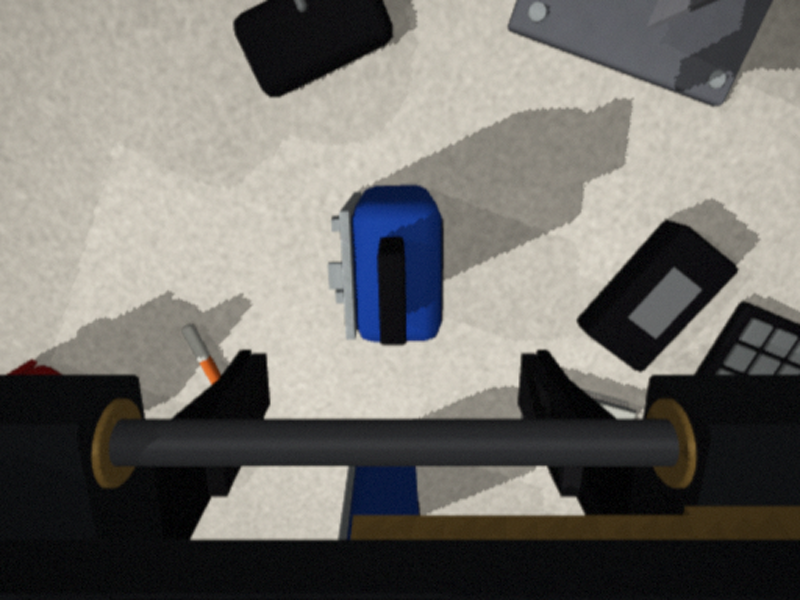

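The wrist view shows the reader's lug at (392,290), with bracket and hooks at the left (340,275). The tool is within 1 mm of the lug, with yaw 1.4° short. I descend and grip.

Emit:
jog_arm:
  commands:
    - {"tx":-0.02,"tz":-1.2,"spin":0.025,"gripper":-1}
    - {"tx":-0.02,"tz":-2.1,"spin":0.025,"gripper":-1}
    - {"tx":-0.02,"tz":-2.4,"spin":0.025,"gripper":-1}
    - {"tx":-0.02,"tz":-2.4,"spin":0.025,"gripper":-1}
    - {"tx":-0.02,"tz":-2.4,"spin":0.025,"gripper":1}
    - {"tx":-0.02,"tz":-2.4,"spin":0.025,"gripper":1}
    - {"tx":-0.02,"tz":-2.4,"spin":0.025,"gripper":1}
    - {"tx":-0.02,"tz":-2.4,"spin":0.025,"gripper":1}
    - {"tx":-0.02,"tz":-2.4,"spin":0.025,"gripper":1}
    - {"tx":-0.02,"tz":-2.4,"spin":0.025,"gripper":1}
  squeeze: 50

```text
schema error: expected keys tx, ty, tz, spin, gripper
```

Emit:
jog_arm:
  commands:
    - {"tx":-0.02,"ty":0,"tz":-1.2,"spin":0.025,"gripper":-1}
    - {"tx":-0.02,"ty":0,"tz":-2.1,"spin":0.025,"gripper":-1}
    - {"tx":-0.02,"ty":0,"tz":-2.4,"spin":0.025,"gripper":-1}
    - {"tx":-0.02,"ty":0,"tz":-2.4,"spin":0.025,"gripper":-1}
    - {"tx":-0.02,"ty":0,"tz":-2.4,"spin":0.025,"gripper":1}
    - {"tx":-0.02,"ty":0,"tz":-2.4,"spin":0.025,"gripper":1}
    - {"tx":-0.02,"ty":0,"tz":-2.4,"spin":0.025,"gripper":1}
    - {"tx":-0.02,"ty":0,"tz":-2.4,"spin":0.025,"gripper":1}
    - {"tx":-0.02,"ty":0,"tz":-2.4,"spin":0.025,"gripper":1}
    - {"tx":-0.02,"ty":0,"tz":-2.4,"spin":0.025,"gripper":1}
  squeeze: 50

```text
time_s: 2.9
ee_pos: [489.1, -67.3, 151.3]
tcp_rot: [[-0.443, 0.896, 0.0], [0.896, 0.443, -0.0], [-0.0, 0.0, -1.0]]
force: [-0.1, 0.3, -0.4]
width: 34.9
grip_force: 0.0
```

Emit:
jog_arm:
  commands:
    - {"tx":0,"ty":0,"tz":0,"spin":0,"gripper":1}
    - {"tx":0,"ty":0,"tz":0,"spin":0,"gripper":1}
    - {"tx":0,"ty":0,"tz":0,"spin":0,"gripper":1}
    - {"tx":0,"ty":0,"tz":0,"spin":0,"gripper":1}
    - {"tx":0,"ty":0,"tz":0,"spin":0,"gripper":1}
    - {"tx":0,"ty":0,"tz":0,"spin":0,"gripper":1}
    - {"tx":0,"ty":0,"tz":0.2,"spin":0,"gripper":1}
    - {"tx":0,"ty":0,"tz":0.4,"spin":0,"gripper":1}

```text
time_s: 3.9
ee_pos: [488.4, -67.3, 171.4]
tcp_rot: [[-0.443, 0.896, -0.002], [0.896, 0.443, 0.0], [0.001, -0.001, -1.0]]
force: [-0.7, 0.4, -6.1]
width: 14.0
grip_force: 50.0
```

Emit:
jog_arm:
  commands:
    - {"tx":0,"ty":0,"tz":1.0,"spin":0,"gripper":1}
    - {"tx":0.5,"ty":0,"tz":2.0,"spin":-0.05,"gripper":1}
    - {"tx":1.5,"ty":0.2,"tz":2.0,"spin":-0.1,"gripper":1}
    - {"tx":2.5,"ty":0.7,"tz":2.0,"spin":-0.17,"gripper":1}
    - {"tx":3.4,"ty":1.3,"tz":2.0,"spin":-0.24,"gripper":1}
    - {"tx":3.6,"ty":2.2,"tz":2.0,"spin":-0.3,"gripper":1}
    - {"tx":3.6,"ty":3.2,"tz":2.0,"spin":-0.349,"gripper":1}
    - {"tx":3.6,"ty":4.1,"tz":2.0,"spin":-0.349,"gripper":1}
    - {"tx":3.6,"ty":4.6,"tz":2.0,"spin":-0.349,"gripper":1}
    - {"tx":3.6,"ty":4.7,"tz":2.0,"spin":-0.349,"gripper":1}
    - {"tx":3.6,"ty":4.7,"tz":2.0,"spin":-0.349,"gripper":1}
    - {"tx":3.6,"ty":4.7,"tz":2.0,"spin":-0.349,"gripper":1}

```text
time_s: 5.4
ee_pos: [669.3, 165.6, 271.2]
tcp_rot: [[-0.108, 0.994, -0.0], [0.994, 0.108, -0.001], [-0.001, -0.0, -1.0]]
force: [-1.0, -0.5, -5.7]
width: 13.7
grip_force: 50.0
```

Run:
```python
from h import *
p,d,K,T=cam("wrist","w2"); W=cloud(d,K,T)
cv2.imwrite("pics/w2.png",cv2.resize(p[...,::-1],(800,600),interpolation=cv2.INTER_CUBIC))
for z0,z1 in((6,18),(159,171),(173,190)):
    q=(W[...,2]>z0)&(W[...,2]<z1)
    n,l,st,c=cv2.connectedComponentsWithStats(q.astype(np.uint8))
    for i in range(1,n):
        if st[i,4]<80: continue
        t=W[l==i]; print(z0,c[i].round(),st[i],cv2.minAreaRect(t[:,:2].astype(np.float32)),np.median(t[:,2]).round(1))
```

```text
6 [188.  96.] [  96   50  150  135 9368] ((572.1473388671875, 196.92007446289062), (170.05307006835938, 159.07467651367188), 6.842986583709717) 12.6
6 [139. 105.] [135  98   9  15 109] ((529.8038330078125, 211.2492218017578), (9.49210262298584, 16.293163299560547), 5.468379497528076) 12.7
6 [124. 174.] [112 163  24  23 472] ((510.47705078125, 123.93731689453125), (28.606826782226562, 29.563932418823242), 5.81775426864624) 12.7
6 [ 39. 208.] [ 13 180  47  76 448] ((375.8822326660156, 50.499053955078125), (98.27783966064453, 59.641151428222656), 49.08266067504883) 14.6
159 [129. 135.] [  76   64   70  145 1793] ((555.9398803710938, 194.81407165527344), (44.45929718017578, 109.65776062011719), 6.826523780822754) 166.2
159 [256. 136.] [224 135  64   7 126] ((667.482177734375, 209.28030395507812), (47.25775146484375, 3.450042247772217), 6.177519798278809) 165.4
173 [ 87. 123.] [ 62 119  50   9 404] ((546.9395751953125, 208.57737731933594), (30.895336151123047, 5.101798057556152), 6.388899326324463) 182.3
173 [ 98. 148.] [  70  129   57   40 1909] ((553.5271606445312, 191.0001983642578), (39.59700393676758, 27.368152618408203), 7.3495192527771) 183.4
173 [256. 140.] [222 137  69   9 196] ((667.2113037109375, 209.3404083251953), (47.38294982910156, 3.4288442134857178), 6.547344207763672) 182.0
```

View pics/w2.png

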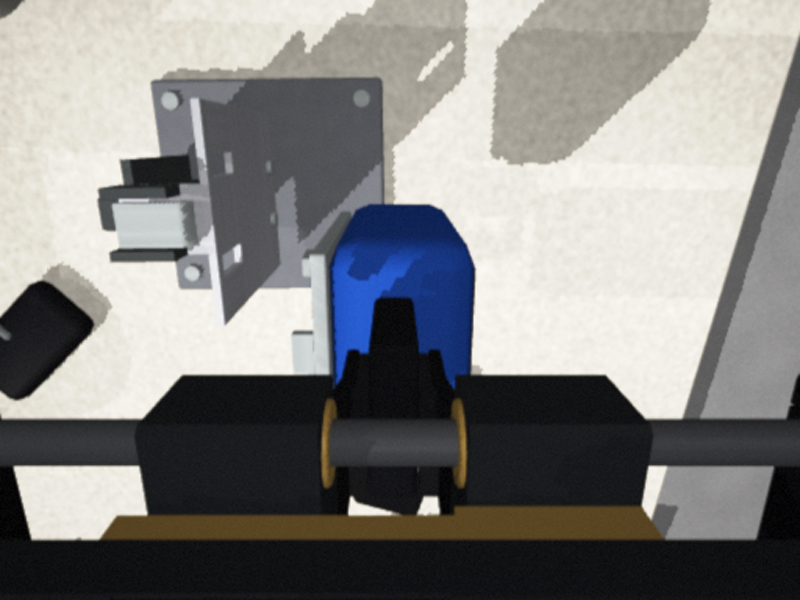

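```bash
cat > m.py <<'E'
from h import *
import sys
def slots(tag,a0=6.8,O=(576,198)):
    p,W,K,T=load(tag); a=np.radians(a0); c,s=np.cos(a),np.sin(a)
    ex=-np.array([c,s,0]); ey=np.array([s,-c,0]); O=np.array([*O,0.]); R=np.array([ex,ey,[0,0,1]])
    L=(W-O)@R.T
    m=(abs(L[...,0])<8)&(abs(L[...,1])<75)&(L[...,2]>60)&(L[...,2]<160)
    Q=L[m]
    for _ in range(6):  # x = k0+k1*y+k2*z
        A=np.c_[np.ones(len(Q)),Q[:,1:]]; k=np.linalg.lstsq(A,Q[:,0],rcond=None)[0]; r=Q[:,0]-A@k; Q=Q[abs(r)<2.5]
    print("face n",len(Q),"x0(z=126)",k[0]+126*k[2],"yaw corr deg",np.degrees(np.arctan(-k[1])),"tilt",k[2])
    v,u=np.indices(L.shape[:2]); ray=np.stack([(u-K[0,2])/K[0,0],(v-K[1,2])/K[1,1],np.ones_like(u,float)],-1)@(R@T[:3,:3]).T
    C=R@(T[:3,3]-O); n=np.array([1,-k[1],-k[2]]); t=(k[0]-n@C)/(ray@n); F=C+ray*t[...,None]
    on=(abs((L-F)@n)<3)
    fm=on&(F[...,2]>40)&(F[...,2]<164)&(abs(F[...,1])<75)
    ys=F[fm][:,1]; print("plate y extent",np.percentile(ys,[0.3,99.7]))
    hole=(~on)&(F[...,2]>120)&(F[...,2]<162)&(abs(F[...,1])<48)
    N,l,st,cc=cv2.connectedComponentsWithStats(hole.astype(np.uint8))
    for i in range(1,N):
        if st[i,4]>15:
            f=F[l==i]; print("hole",cc[i].round(),st[i,4],"y",f[:,1].min().round(1),f[:,1].max().round(1),"mean",f[:,1].mean().round(2),"z",f[:,2].min().round(1),f[:,2].max().round(1))
    return L
if __name__=="__main__":
    L=slots(sys.argv[1]); s=readout.sense()
    # reader parts
    p=np.load(sys.argv[1]+".npz")["p"]
    a=np.radians(6.8); R=np.array([[-np.cos(a),-np.sin(a),0],[np.sin(a),-np.cos(a),0],[0,0,1]])
    tl=R@(np.array(s["ee_pos"])-[576,198,0]); print("tcp in rack",tl)
    D=L-tl; i=p.astype(int)
    b=(i[...,2]>i[...,0]+30)&(abs(D[...,0])<60); q=D[b&(abs(D[...,2]+31)<8)]
    print("shell top rel tcp x,y",np.percentile(q[:,0],[1,99]),np.percentile(q[:,1],[.5,99]),np.median(q[:,2]))
    g=(D[...,0]>25)&(D[...,0]<45)&(D[...,1]>-50)&(D[...,1]<30)&(D[...,2]>-110)&(D[...,2]<-30)&(i[...,0]>90)
    for z0,z1 in((-38,-30),(-47,-36),(-84,-70)):
        q=D[g&(D[...,2]>z0)&(D[...,2]<z1)]
        for lo,hi in((25,33),(34,45)):
            w=q[(q[:,0]>lo)&(q[:,0]<hi)]
            if len(w)>8: print("bracket",z0,lo,len(w),"x",np.percentile(w[:,0],[2,98]).round(1),"y",np.percentile(w[:,1],[1,99]).round(1),"z",np.percentile(w[:,2],[2,98]).round(1))
E
python3 m.py w2
```

```text
face n 3749 x0(z=126) -1.154049271614382 yaw corr deg 0.07007330279211973 tilt -0.00046409701026203245
plate y extent [-53.95215574  55.4382569 ]
hole [140. 105.] 128 y -29.7 -19.4 mean -24.54 z 135.8 158.2
hole [146. 166.] 92 y 20.3 29.3 mean 24.68 z 135.9 158.1
tcp in rack [-88.82223815  43.06216813 271.2754806 ]
shell top rel tcp x,y [-27.96499618  22.26148986] [-43.81669728   6.30434247] -32.035875396868505
bracket -38 25 713 x [25.1 32.5] y [-40.2   5.9] z [-37.8 -32.8]
bracket -38 34 129 x [34.1 39. ] y [-8.6  6.8] z [-38.  -36.5]
bracket -47 25 107 x [29.5 33. ] y [-40.2   6.8] z [-41.1 -36.6]
bracket -47 34 234 x [34.1 39.1] y [-8.7  6.9] z [-41.4 -36.7]
bracket -84 34 72 x [37.  40.1] y [-29.6  25.8] z [-82.  -73.6]
```

The view shows the plate's two slots at (228,162) and (232,258) and the reader's hooks at (305,263) and (303,352). Plate extents, slot size and bracket width agree with the description: the slots are 43 mm to the side of the tool. I align in front of them and look again.

Emit:
jog_arm:
  commands:
    - {"tx":-0.2,"ty":0.5,"tz":-0.2,"spin":0.01,"gripper":1}
    - {"tx":-0.6,"ty":0.77,"tz":-0.6,"spin":0.01,"gripper":1}
    - {"tx":-0.75,"ty":0.77,"tz":-0.88,"spin":0.01,"gripper":1}
    - {"tx":-0.75,"ty":0.77,"tz":-0.88,"spin":0.01,"gripper":1}
    - {"tx":-0.75,"ty":0.77,"tz":-0.88,"spin":0.01,"gripper":1}
    - {"tx":-0.75,"ty":0.77,"tz":-0.88,"spin":0.01,"gripper":1}
    - {"tx":-0.75,"ty":0.77,"tz":-0.88,"spin":0.01,"gripper":1}

```text
time_s: 6.32
ee_pos: [632.3, 205.8, 228.0]
tcp_rot: [[-0.119, 0.993, 0.002], [0.993, 0.119, 0.0], [0.0, 0.002, -1.0]]
force: [0.7, -0.2, -5.3]
width: 13.5
grip_force: 50.0
```

```bash
python3 - <<'E'
from h import *
p,d,K,T=cam("wrist","w3")
cv2.imwrite("pics/w3.png",cv2.resize(p[50:290,60:380,::-1],(800,600),interpolation=cv2.INTER_CUBIC))
E
python3 m.py w3
```

```text
face n 2624 x0(z=126) -1.2159688188018587 yaw corr deg 0.09502635541639529 tilt 0.00021981557182989783
plate y extent [-55.33550214  39.99404334]
hole [172. 171.] 70 y -29.2 -22.0 mean -25.62 z 138.9 157.6
hole [178. 249.] 314 y 20.6 47.9 mean 36.11 z 120.9 161.9
tcp in rack [-56.62377145  -1.14708186 227.76193587]
shell top rel tcp x,y [-28.35706971  22.20089354] [-44.01902419   6.25986705] -31.763209527398118
bracket -38 25 720 x [25.1 32.4] y [-39.9   6.4] z [-37.8 -32.3]
bracket -38 34 146 x [34.2 38.6] y [-8.   7.7] z [-38.  -36.2]
bracket -47 25 119 x [29.6 32.9] y [-39.9   8. ] z [-39.8 -36.3]
bracket -47 34 218 x [34.1 38.8] y [-8.2  7.9] z [-39.7 -36.4]
bracket -84 34 64 x [36.7 39.8] y [-29.1  -3.7] z [-76.5 -73.2]
```

View pics/w3.png

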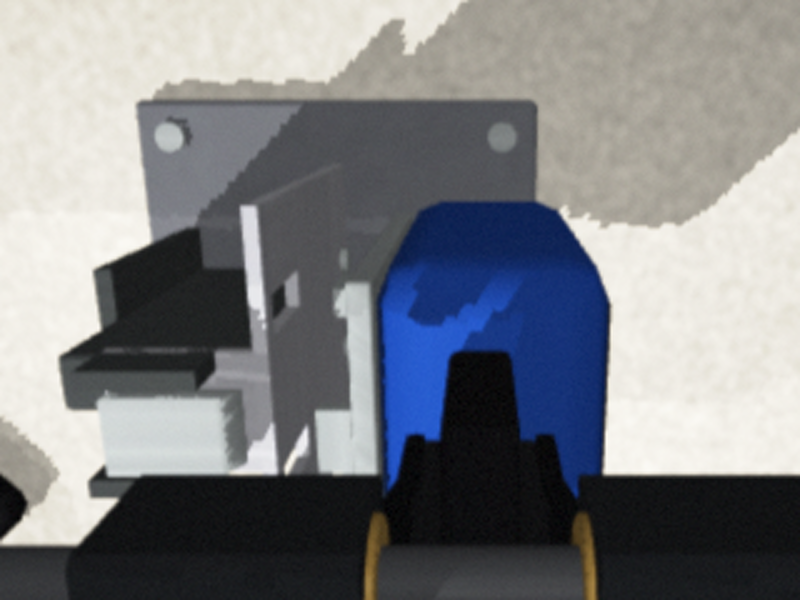

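The crop shows the left slot at (280,297), level with the left hook at (343,297), and the tongue at (330,440). The reader is about 1.3 mm off, so I correct that and feel forward.

Emit:
jog_arm:
  commands:
    - {"tx":0,"ty":-0.026,"tz":0,"spin":0,"gripper":1}
    - {"tx":-0.1,"ty":-0.038,"tz":0,"spin":0,"gripper":1}
    - {"tx":-0.2,"ty":-0.05,"tz":0,"spin":0,"gripper":1}
    - {"tx":-0.26,"ty":-0.057,"tz":0,"spin":0,"gripper":1}
    - {"tx":-0.29,"ty":-0.061,"tz":0,"spin":0,"gripper":1}
    - {"tx":-0.31,"ty":-0.063,"tz":0,"spin":0,"gripper":1}
    - {"tx":-0.31,"ty":-0.063,"tz":0,"spin":0,"gripper":1}
    - {"tx":-0.31,"ty":-0.063,"tz":0,"spin":0,"gripper":1}

```text
time_s: 7.38
ee_pos: [616.2, 202.9, 227.3]
tcp_rot: [[-0.12, 0.993, 0.0], [0.993, 0.12, 0.0], [0.0, 0.0, -1.0]]
force: [0.1, 0.1, -5.7]
width: 13.4
grip_force: 50.0
```

Emit:
jog_arm:
  commands:
    - {"tx":-0.03,"ty":-0.004,"tz":0,"spin":0,"gripper":1}
    - {"tx":-0.06,"ty":-0.007,"tz":0,"spin":0,"gripper":1}
    - {"tx":-0.08,"ty":-0.01,"tz":0,"spin":0,"gripper":1}
    - {"tx":-0.08,"ty":-0.01,"tz":0,"spin":0,"gripper":1}

```text
time_s: 7.88
ee_pos: [611.9, 202.4, 227.3]
tcp_rot: [[-0.12, 0.993, -0.0], [0.993, 0.12, 0.0], [0.0, -0.0, -1.0]]
force: [-0.1, 0.0, -5.1]
width: 13.5
grip_force: 50.0
```

Emit:
jog_arm:
  commands:
    - {"tx":-0.03,"ty":-0.004,"tz":0,"spin":0,"gripper":1}
    - {"tx":-0.06,"ty":-0.007,"tz":0,"spin":0,"gripper":1}
    - {"tx":-0.08,"ty":-0.01,"tz":0,"spin":0,"gripper":1}
    - {"tx":-0.09,"ty":-0.011,"tz":0,"spin":0,"gripper":1}
    - {"tx":-0.1,"ty":-0.012,"tz":0,"spin":0,"gripper":1}
    - {"tx":-0.1,"ty":-0.012,"tz":0,"spin":0,"gripper":1}

```text
time_s: 8.62
ee_pos: [607.2, 201.8, 227.3]
tcp_rot: [[-0.12, 0.993, 0.0], [0.993, 0.12, 0.0], [0.0, 0.0, -1.0]]
force: [1.1, -0.7, -6.4]
width: 13.4
grip_force: 50.0
```

Emit:
jog_arm:
  commands:
    - {"tx":-0.01,"ty":-0.001,"tz":0,"spin":0,"gripper":1}
    - {"tx":-0.015,"ty":-0.002,"tz":0,"spin":0,"gripper":1}
    - {"tx":-0.015,"ty":-0.002,"tz":0,"spin":0,"gripper":1}

```text
time_s: 9.0
ee_pos: [607.0, 201.8, 227.4]
tcp_rot: [[-0.12, 0.993, 0.002], [0.993, 0.12, 0.0], [0.0, 0.002, -1.0]]
force: [1.6, 0.2, -6.5]
width: 13.3
grip_force: 50.0
```

Emit:
jog_arm:
  commands:
    - {"tx":0,"ty":0,"tz":-0.04,"spin":0,"gripper":1}
    - {"tx":0,"ty":0,"tz":-0.08,"spin":0,"gripper":1}
    - {"tx":0,"ty":0,"tz":-0.12,"spin":0,"gripper":1}
    - {"tx":0,"ty":0,"tz":-0.12,"spin":0,"gripper":1}

```text
time_s: 9.5
ee_pos: [608.4, 201.9, 222.6]
tcp_rot: [[-0.12, 0.993, 0.006], [0.993, 0.12, 0.001], [0.0, 0.006, -1.0]]
force: [5.1, 1.6, -0.4]
width: 13.9
grip_force: 50.0
```

Emit:
jog_arm:
  commands:
    - {"tx":0,"ty":0,"tz":-0.02,"spin":0,"gripper":1}
    - {"tx":0,"ty":0,"tz":-0.04,"spin":0,"gripper":1}
    - {"tx":0,"ty":0,"tz":-0.06,"spin":0,"gripper":1}
    - {"tx":0,"ty":0,"tz":-0.06,"spin":0,"gripper":1}

```text
time_s: 10.0
ee_pos: [609.0, 202.0, 220.3]
tcp_rot: [[-0.12, 0.993, 0.007], [0.993, 0.12, 0.001], [0.0, 0.007, -1.0]]
force: [6.2, 0.1, 3.2]
width: 13.5
grip_force: 50.0
```

The tongue is on the latch slope: about 6 N outwards and 9 N upwards. I lean in by 2 mm to keep the bracket flush, then continue down.

Emit:
jog_arm:
  commands:
    - {"tx":-0.03,"ty":-0.004,"tz":0,"spin":0,"gripper":1}
    - {"tx":-0.05,"ty":-0.006,"tz":0,"spin":0,"gripper":1}
    - {"tx":-0.05,"ty":-0.006,"tz":0,"spin":0,"gripper":1}

```text
time_s: 10.38
ee_pos: [606.9, 201.7, 220.4]
tcp_rot: [[-0.12, 0.993, 0.008], [0.993, 0.12, 0.001], [0.0, 0.008, -1.0]]
force: [6.1, 1.5, 2.1]
width: 13.9
grip_force: 50.0
```

Emit:
jog_arm:
  commands:
    - {"tx":0,"ty":0,"tz":-0.02,"spin":0,"gripper":1}
    - {"tx":0,"ty":0,"tz":-0.04,"spin":0,"gripper":1}
    - {"tx":0,"ty":0,"tz":-0.04,"spin":0,"gripper":1}

```text
time_s: 10.75
ee_pos: [606.7, 201.6, 217.3]
tcp_rot: [[-0.119, 0.993, 0.008], [0.993, 0.119, 0.001], [0.0, 0.008, -1.0]]
force: [6.8, 1.1, -3.0]
width: 13.4
grip_force: 50.0
```

Emit:
jog_arm:
  commands:
    - {"tx":0,"ty":0,"tz":-0.02,"spin":0,"gripper":1}
    - {"tx":0,"ty":0,"tz":-0.04,"spin":0,"gripper":1}
    - {"tx":0,"ty":0,"tz":-0.06,"spin":0,"gripper":1}
    - {"tx":0,"ty":0,"tz":-0.06,"spin":0,"gripper":1}

```text
time_s: 11.25
ee_pos: [606.8, 201.6, 214.1]
tcp_rot: [[-0.119, 0.993, 0.007], [0.993, 0.119, 0.001], [0.0, 0.007, -1.0]]
force: [7.2, 1.0, -2.5]
width: 13.7
grip_force: 50.0
```

Emit:
jog_arm:
  commands:
    - {"tx":0,"ty":0,"tz":-0.02,"spin":0,"gripper":1}
    - {"tx":0,"ty":0,"tz":-0.04,"spin":0,"gripper":1}
    - {"tx":0,"ty":0,"tz":-0.04,"spin":0,"gripper":1}

```text
time_s: 11.62
ee_pos: [606.7, 201.6, 212.1]
tcp_rot: [[-0.119, 0.993, 0.007], [0.993, 0.119, 0.001], [0.0, 0.007, -1.0]]
force: [6.7, 0.5, -2.4]
width: 13.6
grip_force: 50.0
```

Emit:
jog_arm:
  commands:
    - {"tx":0,"ty":0,"tz":-0.02,"spin":0,"gripper":1}
    - {"tx":0,"ty":0,"tz":-0.02,"spin":0,"gripper":1}

```text
time_s: 11.88
ee_pos: [606.8, 201.6, 211.5]
tcp_rot: [[-0.12, 0.993, 0.007], [0.993, 0.12, 0.001], [0.0, 0.008, -1.0]]
force: [6.5, 0.5, -1.9]
width: 13.8
grip_force: 50.0
```

Emit:
jog_arm:
  commands:
    - {"tx":0,"ty":0,"tz":-0.02,"spin":0,"gripper":1}
    - {"tx":0,"ty":0,"tz":-0.02,"spin":0,"gripper":1}

```text
time_s: 12.12
ee_pos: [606.8, 201.6, 211.4]
tcp_rot: [[-0.12, 0.993, 0.008], [0.993, 0.12, 0.001], [0.0, 0.008, -1.0]]
force: [5.7, 0.9, 3.6]
width: 13.8
grip_force: 50.0
```

Emit:
jog_arm:
  commands:
    - {"tx":0,"ty":0,"tz":-0.02,"spin":0,"gripper":1}
    - {"tx":0,"ty":0,"tz":-0.04,"spin":0,"gripper":1}
    - {"tx":0,"ty":0,"tz":-0.04,"spin":0,"gripper":1}

```text
time_s: 12.5
ee_pos: [607.0, 201.7, 211.2]
tcp_rot: [[-0.12, 0.993, 0.009], [0.993, 0.12, 0.001], [-0.0, 0.009, -1.0]]
force: [3.8, 1.1, 10.1]
width: 13.8
grip_force: 50.0
```

Run:
```python
from h import *
p,d,K,T=cam("wrist","w4"); 
cv2.imwrite("pics/w4.png",cv2.resize(p[50:290,60:380,::-1],(800,600),interpolation=cv2.INTER_CUBIC))
s=readout.sense(); print(s["ee_pos"],s["force"])
W=cloud(d,K,T); i=p.astype(int); q=W[(i[...,2]>i[...,0]+40)&(abs(W[...,2]-180)<8)]; print("shell top z",np.percentile(q[:,2],[20,50,80]))
```

```text
[606.99587832 201.69336152 211.19680195] [ 3.47276885  0.10849923 10.23067597]
shell top z [177.28509023 179.35340154 180.49855906]
```

View pics/w4.png

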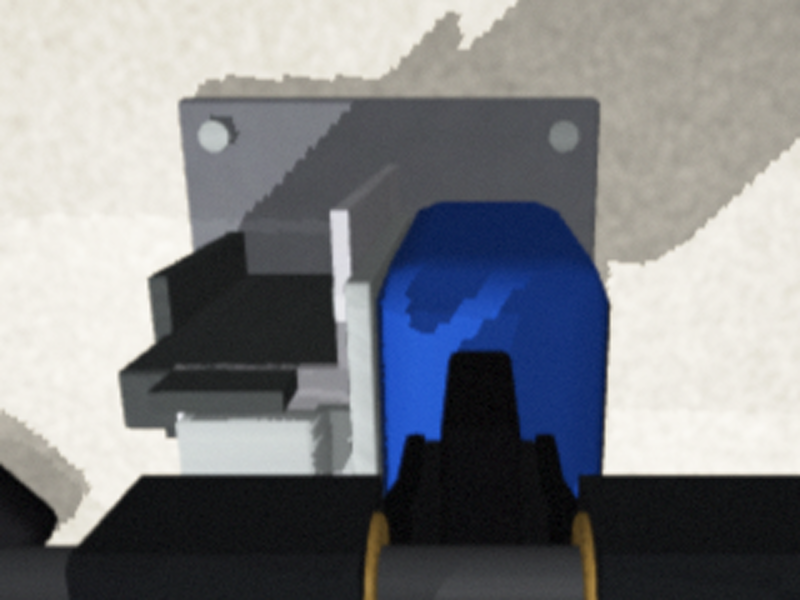

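The crop shows the bracket flush on the plate at (350,400), with the latch nose at (330,440) over the tongue. The shell top is at 180 mm, so the reader is home at z 60. I unload, open partway and lift off.

Emit:
jog_arm:
  commands:
    - {"tx":0.02,"ty":0.002,"tz":0.04,"spin":0,"gripper":1}
    - {"tx":0.02,"ty":0.002,"tz":0.04,"spin":0,"gripper":1}
    - {"tx":0.02,"ty":0.002,"tz":0.04,"spin":0,"gripper":0.1}
    - {"tx":0.02,"ty":0.002,"tz":0.04,"spin":0,"gripper":0.1}
    - {"tx":0.02,"ty":0.002,"tz":0.04,"spin":0,"gripper":0.1}
    - {"tx":0.02,"ty":0.002,"tz":0.04,"spin":0,"gripper":0.1}
    - {"tx":0.02,"ty":0.002,"tz":0.04,"spin":0,"gripper":0.1}

```text
time_s: 13.42
ee_pos: [604.2, 201.5, 208.7]
tcp_rot: [[-0.12, 0.993, -0.002], [0.993, 0.12, -0.0], [-0.0, -0.002, -1.0]]
force: [0.4, -0.0, 0.1]
width: 38.9
grip_force: 0.0
```

Emit:
jog_arm:
  commands:
    - {"tx":0,"ty":0,"tz":0.4,"spin":0,"gripper":0.1}
    - {"tx":0,"ty":0,"tz":1.2,"spin":0,"gripper":0.1}
    - {"tx":0.3,"ty":-0.5,"tz":2.0,"spin":0,"gripper":0.1}
    - {"tx":0.6,"ty":-0.8,"tz":2.0,"spin":0,"gripper":0.1}
    - {"tx":0.6,"ty":-0.8,"tz":2.0,"spin":0,"gripper":0.1}
    - {"tx":0.6,"ty":-0.8,"tz":2.0,"spin":0,"gripper":0.1}

```text
time_s: 14.18
ee_pos: [633.3, 161.8, 307.1]
tcp_rot: [[-0.12, 0.993, -0.005], [0.993, 0.12, 0.0], [0.001, -0.005, -1.0]]
force: [-0.1, 0.3, -1.2]
width: 39.0
grip_force: 0.0
```

Run:
```python
from h import *
p,d,K,T=cam("wrist","w5"); W=cloud(d,K,T)
cv2.imwrite("pics/w5.png",cv2.resize(p[...,::-1],(800,600),interpolation=cv2.INTER_CUBIC))
a=np.radians(6.85); R=np.array([[-np.cos(a),-np.sin(a),0],[np.sin(a),-np.cos(a),0],[0,0,1]])
def ext(tag):
    W=load(tag)[1]; L=(W-[576,198,0])@R.T
    q=L[(L[...,2]>174)&(L[...,2]<190)&(L[...,0]>1)&(L[...,0]<60)&(abs(L[...,1])<30)]; print(tag,"latch top x",np.percentile(q[:,0],[1,50,99]).round(1),len(q))
ext("w2");ext("w5")
i=p.astype(int); b=(i[...,2]>i[...,0]+40); q=W[b&(abs(W[...,2]-180)<8)]
r=cv2.minAreaRect(q[:,:2].astype(np.float32)); print("shell top",np.percentile(q[:,2],[5,50,95]),r, R@(np.array([*r[0],0])-[576,198,0]))
q=W[(W[...,2]>215)&(W[...,2]<232)&(p.max(2)<110)]; print("lug",len(q),cv2.minAreaRect(q[:,:2].astype(np.float32)),np.median(q[:,2]))
```

```text
w2 latch top x [ 3.9 21.3 41.9] 2289
w5 latch top x [ 3.6 22.  41.9] 1626
shell top [174.2996637  179.14261127 181.05801115] ((610.497802734375, 203.22457885742188), (51.892513275146484, 86.02033996582031), 7.006717681884766) [-34.87468849  -1.07271636   0.        ]
lug 1464 ((608.0037841796875, 202.51858520507812), (13.985517501831055, 49.01874542236328), 6.881017208099365) 225.0836624306646
```

View pics/w5.png

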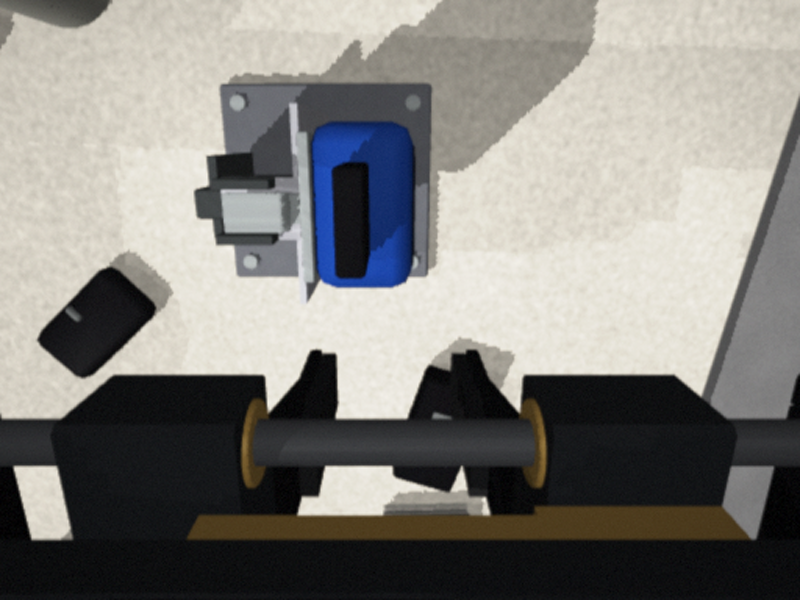

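The view shows the reader hanging flush on the plate at (362,205). The lug top is at 225 mm (z 60), the yaw matches, and the latch at (255,212) is back where it was at the start.

```bash
python3 -c "
from bench import manip; print(manip.hand_in())"
```

```text
the job is handed in; nothing more can be done
None
```

The reader hangs on the rack by both hooks, fully home at 60 mm with the latch out over its tongue; it is released, and the job was handed in after about 14 s of robot time (no verdict was returned).

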